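# Set up a bottle on the lettering stand and index it three clicks

### The job

Stand the fallen white bottle upright in the middle of the lettering stand's turntable and let go of it. Then take the stand's black knob between the fingers and turn it clockwise (seen from above) from its home stop, counting the clicks, to the third stop and never on over to the fourth, so that the bottle's next face comes round. Finish while still gripping the knob at the third stop, with the bottle standing on the turntable and the other things on the desk left where they were.

Things in the scene. Friction and masses are not known exactly. Their poses are not given: they have to be found in the camera images.
- bottle_center (a point): white ceramic bottle, blue bands, red cap, lying on a flat face at the start. Body 48 x 48 mm square, 62 mm tall; neck and round cap (32 mm across) reach 88 mm; 0.2 to 0.4 kg, centre of mass 37 mm above the base. Point: on its axis, 44 mm above the base. z runs from base to cap, x and y are square to the flat faces. Grasp across two flat faces; they end 18 mm past the point towards the cap
- turntable_top (a point): centre of the top face of the stand's turntable, a black rubber-topped disc 110 mm across, top 36 mm above the desk. Geared to the knob: it turns 1.25 times as far, the same way, and does not turn freely
- stand: fixed blue stand, 120 (x) x 280 (y) x 22 mm, carrying the turntable at its +y end and the knob at its -y end; origin at the centre of its underside
- knob_grip (a point): grip point on the axis of the black knob, 160 mm from the turntable's centre, 54 mm above the desk. The grip is an upright bar 44 mm long (the point's x), 14 mm thick (y), from 23 mm below to 13 mm above the point, on a disc 48 mm across. z is up; the white pointer on the bar's top lies towards -x and turns with it
- index_knob (a joint): knob angle in rad: 0 at the home stop (pointer at the red mark), where it starts; grows clockwise seen from above. Detents pull it into stops 0 to 5, 24 degrees (0.419 rad) apart, hard ends just beyond. Going over takes about 0.13 N m: resistance peaks a quarter of the way to the next stop, is nil half-way, then reverses and pulls into the stop
- brush_pot: blue pot, 76 mm across and 110 mm tall, with brushes up to 230 mm high, loose, origin at the centre of its underside; leave alone
- ink_stone: black slab 90 x 140 x 22 mm, loose, origin at the centre of its underside; leave alone
- water_bottle: clear bottle, 62 mm across, 200 mm tall, blue label, loose, origin at the centre of its underside; leave alone
- tape_roll: blue ring lying flat, 90 mm across, 30 mm high, loose, origin at the centre of its underside; leave alone
- seal_tin: round red tin with brass top, 72 mm across, 26 mm high, loose, origin at the centre of its underside; leave alone

How it is judged (in metres and radians):
On the way, in this order (a step that is already met when the one before it is completed fails the run):
1. the bottle stands upright in the middle of the turntable, let go, with the knob still at its home stop (angle between bottle_center's own z axis and vertical below 0.1 rad and horizontal distance between bottle_center and turntable_top below 0.022 m and z of bottle_center in the frame of turntable_top between 0.038 and 0.05 m and contact force between bottle and turntable above 0.5 N and contact force between bottle and the arm below 0.1 N and contact force between bottle and the fingers below 0.1 N and value of joint index_knob below 0.15 rad), for 0.3 s.
2. the knob is at its third stop, gripped by the fingers (value of joint index_knob between 1.157 and 1.357 rad and contact force between the fingers and index_knob above 1.5 N), for 0.3 s.
At the end, for the whole second after the job is handed in: The knob rests at its third stop, 1.257 rad within 0.1 rad, still gripped (fingers press on it with more than 1.5 N, the grasp point within 40 mm of the grip point); the bottle stands on the turntable untouched, upright within 0.1 rad, its axis within 22 mm of the turntable's centre, at rest (all of step 2 and angle between bottle_center's own z axis and vertical below 0.1 rad and horizontal distance between bottle_center and turntable_top below 0.022 m and z of bottle_center in the frame of turntable_top between 0.038 and 0.05 m and contact force between bottle and turntable above 0.5 N and contact force between bottle and the arm below 0.1 N and contact force between bottle and the fingers below 0.1 N and velocity of joint index_knob between -0.1 and 0.1 rad/s and linear speed of bottle below 0.02 m/s and distance between the grasp point and knob_grip below 0.04 m); the arm keeps its last pose, push and grip.
It fails at once if the knob is turned on past the third stop towards the fourth (more than 0.2 rad beyond it) (value of joint index_knob above 1.457 rad).
It fails at once if one of the loose bystanders is disturbed (moved more than 20 mm) (distance of any of brush_pot, ink_stone, water_bottle, tape_roll, seal_tin from where it was at the start of the episode above 0.02 m).
It also fails if it takes over 64 s, if anything falls off the work surface, if the arm or the gripper's body presses on something with over 40 N, if the wrist force passes 120 N, or if a joint passes its speed limit or range.

### The arm

A 6-joint arm with a two-finger parallel gripper is mounted at the origin on the work surface. World frame = base frame: x ahead of the robot, y to its left, z up, the work surface at z = 0. Lengths are in m, angles in degrees, forces in N, time in s.
With the tool pointing down it reaches from about 0.3 to 0.75 m from the base axis. Payload 8.5 kg.
Tool frame: the origin (TCP) lies between the finger pads; the fingertips stand 19 mm ahead of it and the grasp point (between the pads) is the TCP; z points along the fingers, y is the direction in which the jaws open and shut (so a half turn about z gives the same grasp; the last joint's range is limited). The gripper opens to 85 mm and grips with 20 to 120 N. Pads are 22 mm wide; open, the fingers measure 114 mm over their backs; the gripper's body (76 mm by 85 mm) begins 54 mm behind the grasp point. The pads swing forward as they close: fully open they stand 13 mm farther back than shut.
Start: joints at [51.148, 21.807, 74.336, -0, 83.858, -12.336], TCP at [0.246, 0.492, 0.217] pointing down, gripper open.
Joint ranges: [-178.18, 178.18], [-50.72, 133.34], [12.68, 142.11], [-81.47, 261.47], [9.98, 163.14], [-165.26, 165.26]. Speed limits (degrees/s): [136.94, 136.94, 180, 180, 180, 180].

### API

Orientations are given as a 3x3 rotation matrix whose columns are the frame's x, y, z axes.
In Python, from rig import env gives the robot as it stands.
- The arm moves only by the shell command python3 -m pendant 'ROWS' [OPENING] [FORCE]. ROWS is JSON, a list of rows, each a list of 2 entries, a list of its own where there are three numbers: the shift along the tool's x, y, z scaled (see below), then the turn, a rotation vector about the tool's x, y, z scaled (see below). A call has 1 to 20 rows; each row shifts and turns the commanded pose from where the row before left it, along the tool's axes as they then stand; what a row does not reach is not made up. The controller multiplies each number of a shift by 0.1 m and each number of a turn by pi/2 rad. A row lasts 1/8 s, in which the tool goes at most 62.5 mm and 10.7 degrees, less where a joint would pass 70% of its speed; a pose out of reach is approached as far as the arm can. A call with a number of a shift or a turn outside -1 to 1 is refused whole. A call with a gripper value outside its range is refused whole. OPENING is the gripper command: -1 is shut, 1 is fully open, values between are in proportion, set as the call begins (- or left out, the last holds). The fingers move at their own pace and stop on an object; FORCE is the grip in N (left out, the last holds). Time passes only in rows, so rows that do not move let the fingers close. It gives the time, the measured TCP pose, the force and the opening at its end, in the units of the state.
- env.observe(): the state, without advancing time (a new reading comes with each control period).
- env.get_image(name): name is "scene" or "top" or "wrist"; returns a dict with "image" (420x560x3 uint8, red, green, blue), "K" (3x3 intrinsics, pixels), "R" (3x3) and "t" (3): a world point X has camera coordinates R X + t. Camera axes: x right, y down, z forward; pixel columns grow to the right and rows downward; lengths in m; the calibration is good to about 2 mm. A picture is of the moment at which its call begins. There is no depth.
- env.close_job(): hands the job in, once; it reports no verdict.
The state is a dict: "time_s": time; "q": joint angles; "qvel": joint speeds; "joint_efforts": joint torques, N m; "position": TCP position; "tool_rot": TCP orientation; "ft_force": force on the tool from outside, world axes, zero at the start; "wrist_torque": the same for the moment, N m; "grip_width": finger opening in m.
Only numpy, scipy, OpenCV 4.12 (cv2) and the standard library are available. Lean on these libraries where they do the work, as an engineer would, in place of code of your own. Each camera call takes 0.05 s, during which the arm holds its last target.

## Working session

There is one attempt and no reset: what is moved stays moved. The work goes in short steps, Python scripts to look and compute and a shell command to move; the robot and the scene stay as the last step left them, time stands still between calls to the robot, and variables do not carry over. Pictures are saved under pics/ and viewed, and the job is handed in when it is done.

```bash
ls; mkdir -p pics; python3 - <<'E'
from rig import env
import cv2
s=env.observe();print({k:(v if not hasattr(v,'round') else v) for k,v in s.items()})
for n in("scene","top","wrist"):
    d=env.get_image(n);cv2.imwrite(f"pics/{n}0.png",d["image"][:,:,::-1]);print(n,d["K"],d["R"],d["t"])
E
```

```text
pics
{'time_s': 0.0, 'q': array([ 5.11455810e+01,  2.18418553e+01,  7.43844462e+01, -1.87175940e-03,
        8.38612716e+01, -1.23357267e+01]), 'qvel': array([ 0.04057811, -0.01805715,  0.04096282,  0.02451416,  0.02553069,
       -0.02630697]), 'joint_efforts': array([-1.38727788e-03, -4.48462379e+01, -2.31275815e+01, -2.58928940e-04,
        4.77954978e-03,  2.95718428e-05]), 'position': array([0.24536911, 0.4918683 , 0.21590552]), 'tool_rot': array([[-8.94790179e-01,  4.46485906e-01, -9.33560699e-04],
       [ 4.46486785e-01,  8.94789408e-01, -1.21063519e-03],
       [ 2.94808675e-04, -1.50008700e-03, -9.99998831e-01]]), 'ft_force': array([0.04739006, 0.33667252, 0.30863436]), 'wrist_torque': array([-0.0213253 ,  0.00456545, -0.01841108]), 'grip_width': 0.08526460920914519}
scene [[465.02310186   0.         276.25876165]
 [  0.         465.02310186 212.86143167]
 [  0.           0.           1.        ]] [[ 0.13330912  0.99106823  0.00352771]
 [ 0.76691285 -0.10090196 -0.63376926]
 [-0.62775262  0.08719267 -0.77351411]] [-0.19646757 -0.42680993  1.40600808]
top [[512.06520207   0.         278.957496  ]
 [  0.         512.06520207 205.1156923 ]
 [  0.           0.           1.        ]] [[-0.00813268 -0.99994865 -0.00604649]
 [-0.98723556  0.0089908  -0.15901295]
 [ 0.15905915  0.00467611 -0.98725798]] [0.13635771 0.64295199 1.16621753]
wrist [[313.51692617   0.         287.30134807]
 [  0.         313.51692617 209.68485596]
 [  0.           0.           1.        ]] [[ 0.44572325  0.89517025 -0.00100679]
 [ 0.86414296 -0.42998005  0.26148443]
 [ 0.23364018 -0.1174197  -0.96520717]] [-0.54972659 -0.0345154   0.376846  ]
```

View pics/scene0.png

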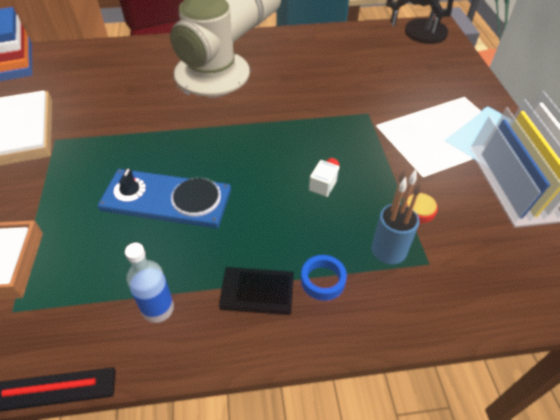

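View pics/top0.png

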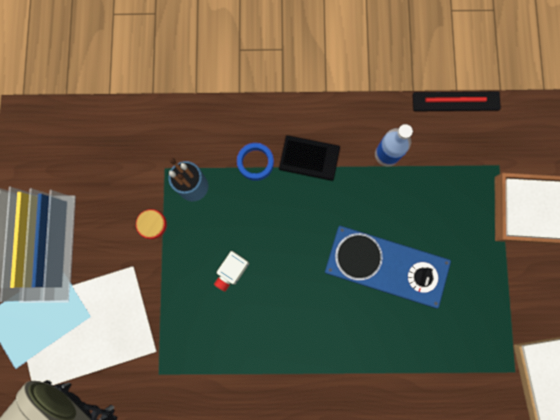

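View pics/wrist0.png

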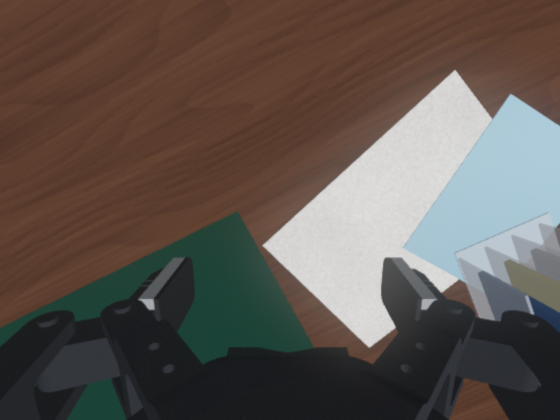

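The top view shows the turntable at about (359,257), the knob at (423,277), the bottle body at (232,268) and its cap at (222,284). I'll zoom in next to measure them.

```bash
cat > h.py <<'E'
import numpy as np, cv2
from rig import env
def ray(d,u,v,z):
    Ri=d["R"].T; c=-Ri@d["t"]; r=Ri@np.linalg.inv(d["K"])@np.array([u,v,1.])
    return c+r*(z-c[2])/r[2]
def proj(d,X):
    p=d["K"]@(d["R"]@np.array(X)+d["t"]); return p[:2]/p[2]
def crop(d,name,u0,v0,w,h,s):
    im=d["image"][v0:v0+h,u0:u0+w,::-1]; cv2.imwrite(f"pics/{name}.png",cv2.resize(im,None,fx=s,fy=s,interpolation=cv2.INTER_CUBIC))
E
python3 - <<'E'
from h import *
d=env.get_image("top")
a=d["image"][220:320,190:460,::-1]; b=cv2.resize(a[:, :80],None,fx=5,fy=5,interpolation=2)
crop(d,"b1",195,235,70,70,8); crop(d,"k1",320,220,135,95,5)
s=env.get_image("scene"); crop(s,"b2",290,145,70,60,8); crop(s,"k2",95,160,145,75,5)
E
```

```text
(no output)
```

View pics/b1.png

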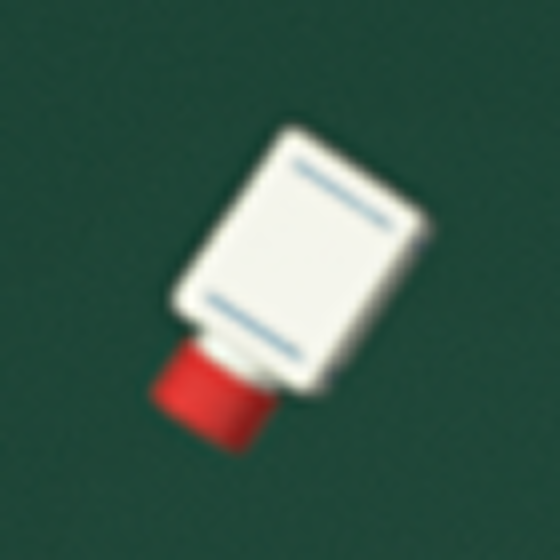

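View pics/k1.png

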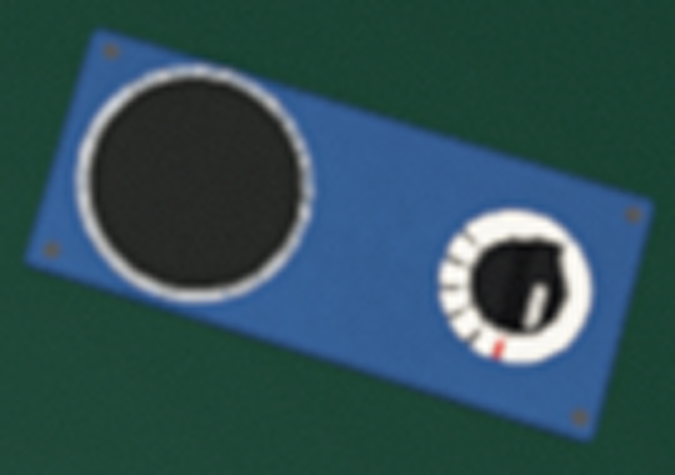

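View pics/b2.png

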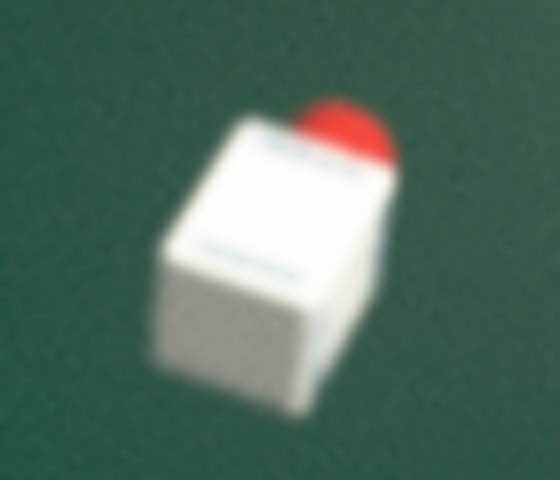

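View pics/k2.png

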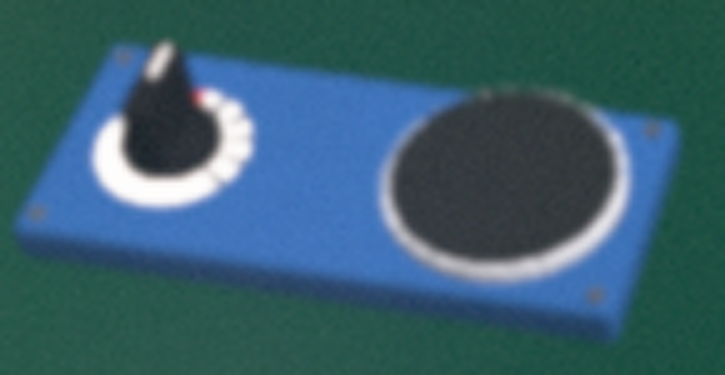

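```bash
python3 - <<'E'
from h import *
np.set_printoptions(precision=4,suppress=True)
d=env.get_image("top"); s=env.get_image("scene")
def T(d,off,sc,pts,z): return np.array([ray(d,off[0]+(x+.5)/sc-.5,off[1]+(y+.5)/sc-.5,z) for x,y in pts])
B=T(d,(195,235),8,[(292,122),(425,210),(314,390),(173,302)],.048)
B2=T(s,(290,145),8,[(165,252),(308,305),(397,165),(245,118)],.048)
for b in(B,B2):
    print(b[:,:2].tolist(),[np.linalg.norm(b[i]-b[(i+1)%4]).round(4) for i in range(4)],b.mean(0))
ax=(B[2]+B[3]-B[0]-B[1])[:2];print("axis",ax/np.linalg.norm(ax))
ax=(B2[2]+B2[3]-B2[0]-B2[1])[:2];print("axis",ax/np.linalg.norm(ax))
S=T(d,(320,220),5,[(97,28),(652,200),(590,440),(25,262)],.022)
print("stand",S[:,:2].tolist(),[np.linalg.norm(S[i]-S[(i+1)%4]).round(4) for i in range(4)],S.mean(0))
S2=T(s,(95,160),5,[(115,42),(682,122),(612,330),(15,238)],.022)
print("stand2",S2[:,:2].tolist(),[np.linalg.norm(S2[i]-S2[(i+1)%4]).round(4) for i in range(4)],S2.mean(0))
# turntable by dark fit
for cam,(u0,v0,w,h),z in((d,(325,225,70,65),.036),(s,(168,175,60,45),.036)):
    im=cam["image"][v0:v0+h,u0:u0+w].astype(int)
    m=((im.max(2)<75)&(im.max(2)-im.min(2)<22)).astype(np.uint8)
    c=max(cv2.findContours(m,0,1)[0],key=cv2.contourArea); e=cv2.fitEllipse(cv2.convexHull(c)); print(e,cv2.contourArea(c))
    p=ray(cam,e[0][0]+u0,e[0][1]+v0,z);print("tt",p)
    pts=np.array([ray(cam,q[0][0]+u0,q[0][1]+v0,z)[:2] for q in cv2.convexHull(c)]);print(cv2.minEnclosingCircle(pts.astype(np.float32)))
print("pointer",T(d,(320,220),5,[(540,287),(531,327)],.067), T(s,(95,160),5,[(168,45),(152,78)],.067))
E
```

```text
[[0.5391544215918996, 0.24447079088450174], [0.5130393294104858, 0.2052704013775558], [0.46111593503615356, 0.2375326345558493], [0.48688741708536326, 0.27892357434306914]] [np.float64(0.0471), np.float64(0.0611), np.float64(0.0488), np.float64(0.0626)] [0.5    0.2415 0.048 ]
[[0.5136347620520637, 0.207347112953626], [0.5392911033390287, 0.24373020424222977], [0.4878267707650954, 0.28089088553603203], [0.4627842734015246, 0.24060424144774412]] [np.float64(0.0445), np.float64(0.0635), np.float64(0.0474), np.float64(0.0608)] [0.5009 0.2431 0.048 ]
axis [-0.8421  0.5392]
axis [-0.8238  0.5669]
stand [[0.5983454569631913, -0.013992756613218194], [0.5131898086705654, -0.27708670631861476], [0.4008101451682777, -0.24102523836430154], [0.48626315829840605, 0.023353627278206737]] [np.float64(0.2765), np.float64(0.118), np.float64(0.2778), np.float64(0.1181)] [ 0.4997 -0.1272  0.022 ]
stand2 [[0.4028625233413844, -0.23993794495846438], [0.4904303780380014, 0.025801536673681437], [0.6089132821989128, -0.013046546717066822], [0.5221690303846078, -0.2741889971400199]] [np.float64(0.2798), np.float64(0.1247), np.float64(0.2752), np.float64(0.1241)] [ 0.5061 -0.1253  0.022 ]
((33.687583923339844, 31.30810546875), (40.88166427612305, 41.88304138183594), 138.09034729003906) 1298.5
tt [ 0.5221 -0.057   0.036 ]
((0.5223528742790222, -0.057039715349674225), 0.04932044818997383)
((27.2437686920166, 19.81064224243164), (31.363054275512695, 42.26972198486328), 79.28292846679688) 998.5
tt [ 0.5261 -0.056   0.036 ]
((0.524416446685791, -0.055963609367609024), 0.04787568375468254)
pointer [[ 0.4716 -0.2087  0.067 ]
 [ 0.4535 -0.2036  0.067 ]] [[ 0.455  -0.2009  0.067 ]
 [ 0.4751 -0.2066  0.067 ]]
```

```bash
cat >> h.py <<'E'
from scipy.spatial.transform import Rotation as Ro
np.set_printoptions(precision=4,suppress=True)
def rows(P1,R1,n,P0=None,R0=None,dec=3):
    """straight line + geodesic in n equal rows from P0,R0 (default measured)"""
    s=env.observe()
    if P0 is None: P0,R0=s["position"],s["tool_rot"]
    rv=(Ro.from_matrix(R0).inv()*Ro.from_matrix(R1)).as_rotvec()
    out=[];P=np.array(P0);R=Ro.from_matrix(R0)
    for i in range(n):
        tgt=np.array(P0)+(np.array(P1)-P0)*(i+1)/n
        sh=np.round(R.inv().apply(tgt-P)/.1,dec); tu=np.round(rv/n/(np.pi/2),dec)
        P=P+R.apply(sh*.1); R=R*Ro.from_rotvec(tu*np.pi/2); out.append([sh.tolist(),tu.tolist()])
    print("deg/row",np.degrees(np.linalg.norm(rv)/n),"mm/row",1000*np.linalg.norm(np.array(P1)-P0)/n)
    print(str(out).replace(" ",""));print("end err",(P-P1)*1000,np.degrees((R.inv()*Ro.from_matrix(R1)).magnitude()))
A=np.array([-.833,.553,0]);A/=np.linalg.norm(A);U=np.array([0,0,1.])
def RB(th=30):
    c,s=np.cos(np.radians(th)),np.sin(np.radians(th))
    z=-s*A-c*U;x=c*A-s*U;return np.c_[x,np.cross(z,x),z]
G=np.array([.493,.2473,.030])
E
python3 - <<'E'
from h import *
d=env.get_image("top")
print("pot rim",ray(d,185,176,.11),"tape",ray(d,255,161,.015),"ink",ray(d,310,157,.022),"tin",ray(d,150,223,.026))
R=RB();rows(G-R[:,2]*.10,R,8)
E
```

```text
pot rim [0.7041 0.3449 0.11  ] tape [0.7617 0.1897 0.015 ] ink [0.7688 0.0532 0.022 ] tin [0.6073 0.4434 0.026 ]
deg/row 3.8501958927339497 mm/row 39.42585576900729
[[[-0.351,-0.128,0.125],[0.003,-0.042,0.01]],[[-0.345,-0.122,0.148],[0.003,-0.042,0.01]],[[-0.335,-0.116,0.172],[0.003,-0.042,0.01]],[[-0.326,-0.109,0.193],[0.003,-0.042,0.01]],[[-0.313,-0.104,0.216],[0.003,-0.042,0.01]],[[-0.301,-0.098,0.236],[0.003,-0.042,0.01]],[[-0.285,-0.092,0.255],[0.003,-0.042,0.01]],[[-0.27,-0.086,0.275],[0.003,-0.042,0.01]]]
end err [0.0531 0.0202 0.007 ] 0.5166558898435142
```

```bash
python3 -m pendant '[[[-0.351,-0.128,0.125],[0.003,-0.042,0.01]],[[-0.345,-0.122,0.148],[0.003,-0.042,0.01]],[[-0.335,-0.116,0.172],[0.003,-0.042,0.01]],[[-0.326,-0.109,0.193],[0.003,-0.042,0.01]],[[-0.313,-0.104,0.216],[0.003,-0.042,0.01]],[[-0.301,-0.098,0.236],[0.003,-0.042,0.01]],[[-0.285,-0.092,0.255],[0.003,-0.042,0.01]],[[-0.27,-0.086,0.275],[0.003,-0.042,0.01]],[[0,0,0],[0,0,0]]]' 1
python3 - <<'E'
from h import *
s=env.observe();print(s["position"],s["q"],s["tool_rot"]);print(G-RB()[:,2]*.1,RB())
d=env.get_image("wrist");crop(d,"w1",0,0,560,420,1);
for h in(.031-.0,):
    for X in (-31,31):
        for Y in(-24,24): print(proj(d,np.array([.5005,.2423,.048])+A*X/1000+np.cross(U,A)*Y/1000))
E
```

```text
time_s: 1.52
position: [0.4515, 0.2738, 0.1156]
tool_rot: [[-0.717, 0.56, 0.414], [0.481, 0.828, -0.286], [-0.504, -0.006, -0.864]]
ft_force: [-0.5, 0.7, 0.1]
grip_width: 0.0854
[0.4515 0.2738 0.1156] [ 32.1589  24.7004  95.9027 -35.7647  52.3695  -3.3191] [[-0.7174  0.5601  0.4143]
 [ 0.4814  0.8284 -0.2863]
 [-0.5036 -0.0059 -0.8639]]
[0.4513 0.275  0.1166] [[-0.7215  0.5531  0.4166]
 [ 0.479   0.8331 -0.2765]
 [-0.5     0.     -0.866 ]]
[316.1019 252.1272]
[262.1512 252.1228]
[320.894  201.9353]
[256.7996 202.027 ]
```

View pics/w1.png

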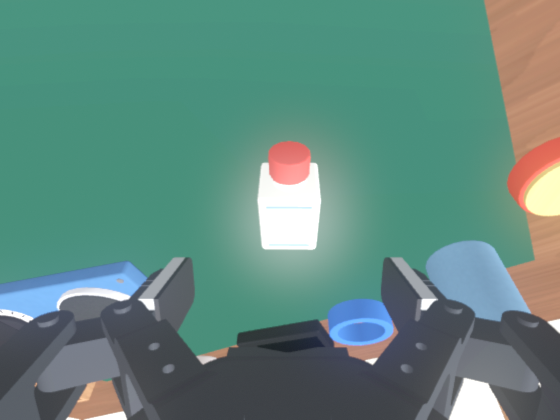

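The wrist view shows the bottle centred between the fingers, with the body at columns 260–319 and the base edge at row 248. My estimate projected to within 4 px of that, so I'll move in.

```bash
python3 - <<'E'
from h import *
rows(G+A*.002,RB(),6)
E
```

```text
deg/row 0.08990364156019492 mm/row 16.464624667226108
[[[0.003,0.001,0.165],[-0.001,0.0,-0.0]],[[0.004,0.002,0.164],[-0.001,0.0,-0.0]],[[0.003,0.001,0.165],[-0.001,0.0,-0.0]],[[0.004,0.0,0.164],[-0.001,0.0,-0.0]],[[0.003,0.001,0.165],[-0.001,0.0,-0.0]],[[0.004,-0.0,0.165],[-0.001,0.0,-0.0]]]
end err [ 0.0267  0.0163 -0.034 ] 0.3492765579083306
```

```bash
python3 -m pendant '[[[0.004,0.001,0.165],[-0.003,0,0]],[[0.004,0.001,0.165],[-0.003,0,0]],[[0.004,0.001,0.165],[0,0,0]],[[0.003,0.001,0.165],[0,0,0]],[[0.003,0,0.165],[0,0,0]],[[0.003,0,0.165],[0,0,0]],[[0,0,0],[0,0,0]],[[0,0,0],[0,0,0]]]' 1
python3 -m pendant '[[[0,0,0],[0,0,0]],[[0,0,0],[0,0,0]],[[0,0,0],[0,0,0]],[[0,0,0],[0,0,0]],[[0,0,0],[0,0,0]],[[0,0,0],[0,0,0]]]' -1 40
python3 - <<'E'
from h import *
d=env.get_image("wrist");crop(d,"w2",0,0,560,420,1)
E
```

```text
time_s: 2.58
position: [0.4919, 0.2489, 0.0303]
tool_rot: [[-0.717, 0.554, 0.422], [0.481, 0.832, -0.276], [-0.505, 0.005, -0.863]]
ft_force: [-0.8, -0.3, -0.6]
grip_width: 0.0853
time_s: 3.32
position: [0.4916, 0.249, 0.0309]
tool_rot: [[-0.717, 0.554, 0.423], [0.481, 0.832, -0.276], [-0.505, 0.005, -0.863]]
ft_force: [-3.4, 1.0, 5.7]
grip_width: 0.0461
```

View pics/w2.png

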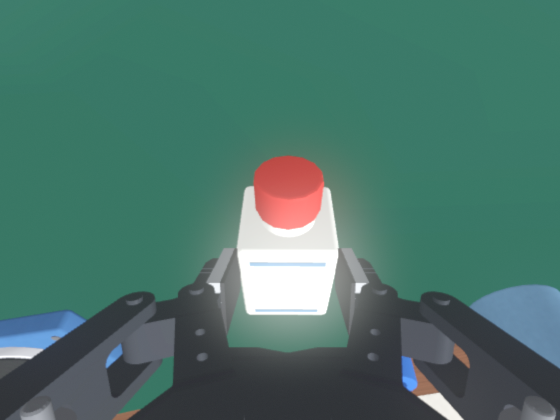

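Gripped at 46 mm. Next I'll lift, then work out the reorientation.

```bash
cat >> h.py <<'E'
TT=np.array([.5235,-.0565,.036])
Rg=np.array([[-0.717,0.554,0.423],[0.481,0.832,-0.276],[-0.505,0.005,-0.863]]);Pg=np.array([0.4916,0.249,0.0309])
bc=np.array([.5005,.2423,.024])+A*.015; rel=Rg.T@(bc-Pg); rel[1]=0
az=np.array([np.sqrt(1-.505**2),0,-.505])   # bottle axis in tool
def Rplace(psi):
    h=np.array([np.cos(psi),np.sin(psi),0]);s=.505;c=np.sqrt(1-s*s)
    z=c*h-s*U;x=s*h+c*U;return np.c_[x,np.cross(z,x),z]
RP=Rplace(np.radians(-6))
def Pplace(gap): return TT+np.array([0,0,.044+gap])-RP@rel
E
python3 -m pendant '[[[-0.1,0,-0.17],[0,0,0]],[[-0.1,0,-0.17],[0,0,0]],[[-0.1,0,-0.17],[0,0,0]],[[-0.1,0,-0.17],[0,0,0]],[[-0.1,0,-0.17],[0,0,0]],[[-0.1,0,-0.17],[0,0,0]],[[-0.1,0,-0.17],[0,0,0]],[[-0.1,0,-0.17],[0,0,0]],[[0,0,0],[0,0,0]],[[0,0,0],[0,0,0]]]'
python3 - <<'E'
from h import *
s=env.observe();print(s["q"],rel,RP,Pplace(.06))
rows(Pplace(.06),RP,19)
d=env.get_image("wrist");crop(d,"w3",0,0,560,420,1)
E
```

```text
time_s: 4.62
position: [0.4912, 0.2477, 0.1868]
tool_rot: [[-0.718, 0.555, 0.42], [0.48, 0.832, -0.277], [-0.503, 0.003, -0.864]]
ft_force: [-0.2, 0.1, -3.8]
grip_width: 0.0458
[ 26.9292  20.1074  89.0491 -30.7729  58.7318 -15.8937] [0.0068 0.     0.004 ] [[ 0.5022 -0.1045  0.8584]
 [-0.0528 -0.9945 -0.0902]
 [ 0.8631  0.     -0.505 ]] [ 0.5166 -0.0558  0.1361]
deg/row 8.441106732455694 mm/row 16.250318919157532
[[[-0.073,-0.126,0.073],[-0.023,0.016,0.089]],[[-0.092,-0.116,0.066],[-0.023,0.016,0.089]],[[-0.108,-0.105,0.06],[-0.023,0.016,0.089]],[[-0.124,-0.091,0.054],[-0.023,0.016,0.089]],[[-0.137,-0.074,0.047],[-0.023,0.016,0.089]],[[-0.147,-0.056,0.041],[-0.023,0.016,0.089]],[[-0.154,-0.036,0.036],[-0.023,0.016,0.089]],[[-0.159,-0.015,0.031],[-0.023,0.016,0.089]],[[-0.16,0.005,0.027],[-0.023,0.016,0.089]],[[-0.158,0.028,0.023],[-0.023,0.016,0.089]],[[-0.154,0.048,0.021],[-0.023,0.016,0.089]],[[-0.146,0.069,0.019],[-0.023,0.016,0.089]],[[-0.136,0.087,0.018],[-0.023,0.016,0.089]],[[-0.123,0.105,0.019],[-0.023,0.016,0.089]],[[-0.107,0.121,0.02],[-0.023,0.016,0.089]],[[-0.09,0.133,0.022],[-0.023,0.016,0.089]],[[-0.071,0.144,0.025],[-0.023,0.016,0.089]],[[-0.051,0.152,0.028],[-0.023,0.016,0.089]],[[-0.031,0.156,0.034],[-0.023,0.016,0.089]]]
end err [ 0.0132 -0.0322 -0.0281] 0.9308908195271247
```

View pics/w3.png

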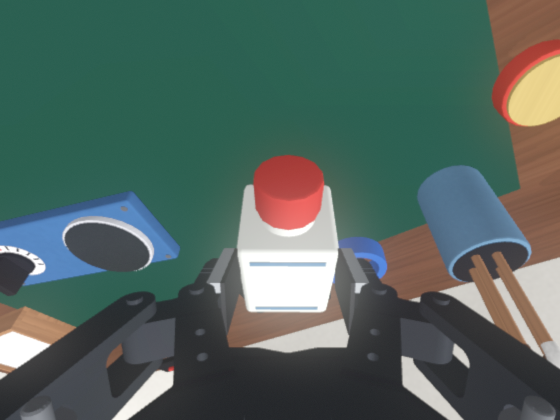

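The wrist view shows the bottle held square between the pads, with no slip since the grasp. I'll carry it over the turntable.

```bash
python3 -m pendant '[[[-0.073,-0.126,0.073],[-0.023,0.016,0.089]],[[-0.092,-0.116,0.066],[-0.023,0.016,0.089]],[[-0.108,-0.105,0.06],[-0.023,0.016,0.089]],[[-0.124,-0.091,0.054],[-0.023,0.016,0.089]],[[-0.137,-0.074,0.047],[-0.023,0.016,0.089]],[[-0.147,-0.056,0.041],[-0.023,0.016,0.089]],[[-0.154,-0.036,0.036],[-0.023,0.016,0.089]],[[-0.159,-0.015,0.031],[-0.023,0.016,0.089]],[[-0.16,0.005,0.027],[-0.023,0.016,0.089]],[[-0.158,0.028,0.023],[-0.023,0.016,0.089]],[[-0.154,0.048,0.021],[-0.023,0.016,0.089]],[[-0.146,0.069,0.019],[-0.023,0.016,0.089]],[[-0.136,0.087,0.018],[-0.023,0.016,0.089]],[[-0.123,0.105,0.019],[-0.023,0.016,0.089]],[[-0.107,0.121,0.02],[-0.023,0.016,0.089]],[[-0.09,0.133,0.022],[-0.023,0.016,0.089]],[[-0.071,0.144,0.025],[-0.023,0.016,0.089]],[[-0.051,0.152,0.028],[-0.023,0.016,0.089]],[[-0.031,0.156,0.034],[-0.023,0.016,0.089]],[[0,0,0],[0,0,0]]]'
python3 - <<'E'
from h import *
s=env.observe();print(s["q"]);P=s["position"];R=s["tool_rot"]
print("axis",R@az,"bc",P+R@rel)
rows(Pplace(.02),RP,5)
for n in("scene","top"):
    d=env.get_image(n);b=P+R@rel; a=R@az
    print(n,"cap",proj(d,b+a*.044),"base",proj(d,b-a*.044))
    u=proj(d,b).astype(int);print(u);crop(d,n+"4",u[0]-70,u[1]-50,140,100,5)
E
```

```text
time_s: 7.18
position: [0.5226, -0.0437, 0.1421]
tool_rot: [[0.534, -0.023, 0.845], [0.042, -0.998, -0.053], [0.845, 0.064, -0.532]]
ft_force: [0.4, 0.8, -3.0]
grip_width: 0.0459
[-29.2777  18.6101 129.4924 135.0091  31.2774 -68.1358]
axis [0.0338 0.0628 0.9975] bc [ 0.5296 -0.0436  0.1458]
deg/row 1.2366118564685025 mm/row 9.584535937301327
[[[-0.085,0.019,0.04],[-0.005,0.004,0.012]],[[-0.085,0.019,0.04],[-0.005,0.004,0.012]],[[-0.085,0.022,0.039],[-0.005,0.004,0.012]],[[-0.084,0.022,0.039],[-0.005,0.004,0.012]],[[-0.085,0.024,0.039],[-0.005,0.004,0.012]]]
end err [-0.0269 -0.0368 -0.0142] 0.22123621966974039
scene cap [192.827  144.4998] base [195.7552 174.5546]
[194 160]
top cap [361.6664 247.5611] base [358.1768 251.8835]
[359 249]
```

View pics/scene4.png

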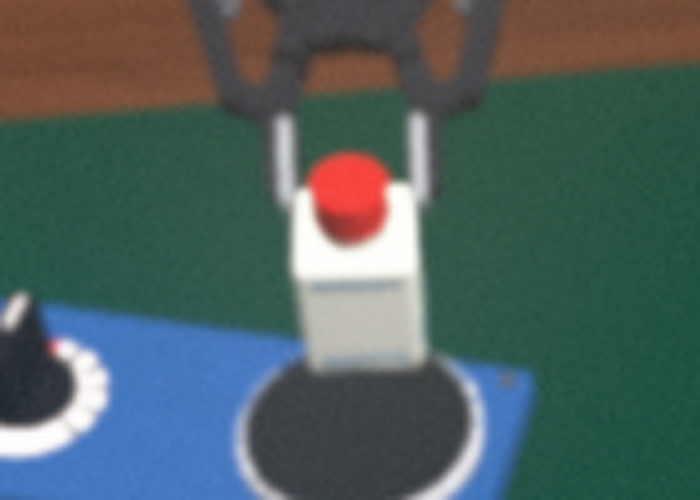

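View pics/top4.png

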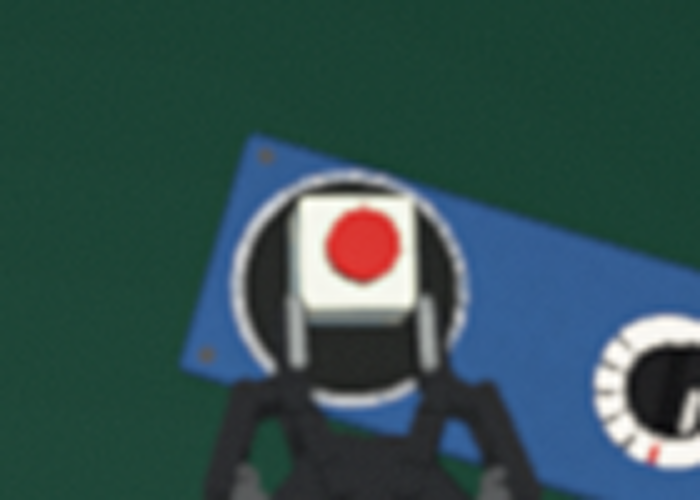

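The top view has the cap centre at crop pixel (363,245), against (363,243) predicted. The in-hand pose is right, so I'll lower to a 20 mm gap and level the bottle.

```bash
python3 -m pendant '[[[-0.085,0.019,0.04],[-0.005,0.004,0.012]],[[-0.085,0.019,0.04],[-0.005,0.004,0.012]],[[-0.085,0.022,0.039],[-0.005,0.004,0.012]],[[-0.084,0.022,0.039],[-0.005,0.004,0.012]],[[-0.085,0.024,0.039],[-0.005,0.004,0.012]],[[0,0,0],[0,0,0]],[[0,0,0],[0,0,0]]]'
python3 - <<'E'
from h import *
s=env.observe();print(s["q"],s["qvel"]);P=s["position"];R=s["tool_rot"]
print("axis",R@az,"bc",P+R@rel)
rows(Pplace(.004),RP,5)
E
```

```text
time_s: 8.15
position: [0.5176, -0.0551, 0.0979]
tool_rot: [[0.497, -0.103, 0.861], [-0.048, -0.995, -0.091], [0.866, 0.004, -0.5]]
ft_force: [-0.1, -0.9, -2.8]
grip_width: 0.0463
[-30.4842  29.0514 134.833  149.9294  45.6549 -81.0283] [-0.1111 -0.406  -0.0179  0.405   0.3516 -0.2281]
axis [-0.0056  0.0047  1.    ] bc [ 0.5244 -0.0558  0.1019]
deg/row 0.08575344980686057 mm/row 3.5722963941419783
[[[-0.032,0.001,0.016],[0.0,-0.001,0.001]],[[-0.031,0.002,0.017],[0.0,-0.001,0.001]],[[-0.032,0.001,0.016],[0.0,-0.001,0.001]],[[-0.032,0.002,0.017],[0.0,-0.001,0.001]],[[-0.031,0.001,0.016],[0.0,-0.001,0.001]]]
end err [-0.0041  0.0494  0.0451] 0.23232120969296396
```

```bash
python3 -m pendant '[[[-0.032,0.001,0.016],[0,-0.002,0.002]],[[-0.032,0.001,0.016],[0,0,0]],[[-0.032,0.001,0.016],[0,0,0]],[[-0.032,0.001,0.016],[0,0,0]],[[-0.032,0.001,0.016],[0,0,0]],[[0,0,0],[0,0,0]],[[0,0,0],[0,0,0]]]'
python3 - <<'E'
from h import *
s=env.observe();print(s["q"]);P=s["position"];R=s["tool_rot"]
print("axis",R@az,"bc",P+R@rel)
for n in("scene","top"):
    d=env.get_image(n);b=P+R@rel
    u=proj(d,b).astype(int);print(u,proj(d,b+U*.044),proj(d,TT));crop(d,n+"5",u[0]-70,u[1]-50,140,100,5)
E
```

```text
time_s: 9.02
position: [0.5162, -0.0559, 0.0797]
tool_rot: [[0.5, -0.106, 0.86], [-0.053, -0.994, -0.092], [0.865, 0.0, -0.503]]
ft_force: [0.4, 0.8, -3.3]
grip_width: 0.0458
[-30.6891  32.9938 135.9931 151.9837  49.9424 -84.0696]
axis [-0.0027  0.0007  1.    ] bc [ 0.5231 -0.0566  0.0836]
[192 179] [189.1661 164.7333] [194.9944 193.966 ]
[361 254] [364.653  253.3266] [358.437  255.7036]
```

View pics/scene5.png

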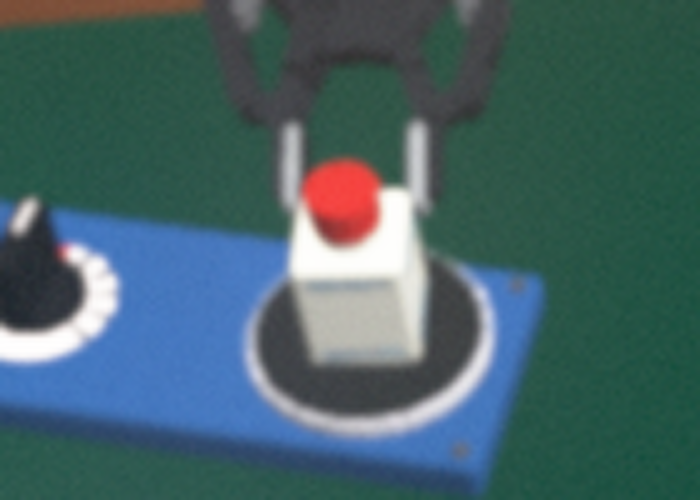

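View pics/top5.png

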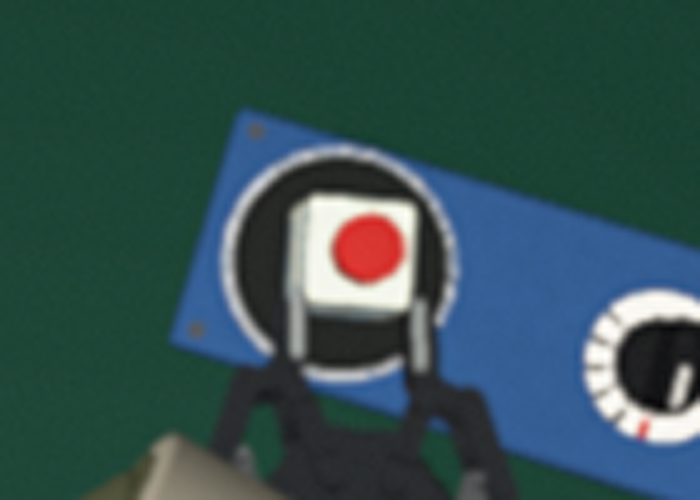

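The bottle is upright over the disc centre; the cap is at crop pixel (368,247), as predicted. I'll lower it 3 mm and watch the force.

```bash
python3 -m pendant '[[[-0.009,0,0.005],[0,0,0]],[[-0.009,0,0.005],[0,0,0]],[[-0.009,0,0.005],[0,0,0]],[[0,0,0],[0,0,0]],[[0,0,0],[0,0,0]]]'
python3 -m pendant '[[[-0.009,0,0.005],[0,0,0]],[[0,0,0],[0,0,0]],[[0,0,0],[0,0,0]]]'
```

```text
time_s: 9.75
position: [0.5162, -0.0558, 0.0768]
tool_rot: [[0.499, -0.106, 0.86], [-0.053, -0.994, -0.092], [0.865, 0.001, -0.502]]
ft_force: [-3.3, 2.4, 1.7]
grip_width: 0.0461
time_s: 10.12
position: [0.5164, -0.0557, 0.0766]
tool_rot: [[0.497, -0.106, 0.861], [-0.052, -0.994, -0.092], [0.866, 0.001, -0.5]]
ft_force: [-3.9, 3.0, 8.8]
grip_width: 0.0458
```

Contact: the vertical force went from -3.3 to +8.8 N. Releasing.

```bash
python3 -m pendant '[[[0.004,0,-0.002],[0,0,0]],[[0,0,0],[0,0,0]]]'
python3 -m pendant '[[[0,0,0],[0,0,0]],[[0,0,0],[0,0,0]],[[0,0,0],[0,0,0]],[[0,0,0],[0,0,0]],[[0,0,0],[0,0,0]],[[0,0,0],[0,0,0]],[[0,0,0],[0,0,0]],[[0,0,0],[0,0,0]]]' 1
python3 - <<'E'
from h import *
s=env.observe();print(s["q"])
for n in("scene","top"):
    d=env.get_image(n);u=proj(d,TT+U*.044).astype(int);print(u);crop(d,n+"6",u[0]-70,u[1]-50,140,100,5)
E
```

```text
time_s: 10.38
position: [0.5163, -0.0558, 0.0767]
tool_rot: [[0.498, -0.106, 0.861], [-0.052, -0.994, -0.092], [0.865, 0.001, -0.501]]
ft_force: [-2.9, 2.8, 6.0]
grip_width: 0.0462
time_s: 11.38
position: [0.5162, -0.0559, 0.0761]
tool_rot: [[0.5, -0.106, 0.86], [-0.053, -0.994, -0.092], [0.865, 0.0, -0.503]]
ft_force: [0.5, 0.3, -0.1]
grip_width: 0.0854
[-30.6948  33.8348 136.2024 152.3826  50.8742 -84.7082]
[192 180]
[361 254]
```

View pics/scene6.png

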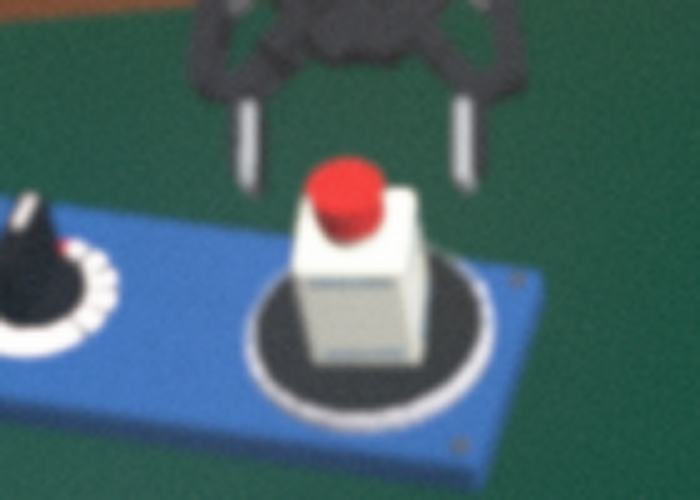

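View pics/top6.png

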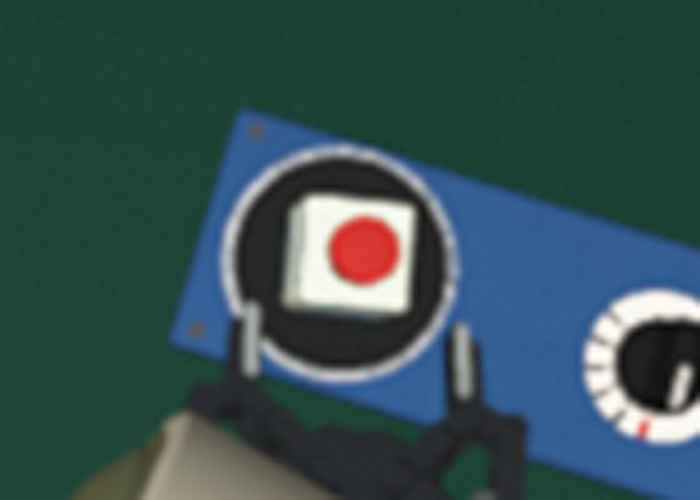

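It's released and standing centred. Now I'll retreat up and back.

```bash
python3 -m pendant '[[[0.06,0,-0.12],[0,0,0]],[[0.1,0,-0.17],[0,0,0]],[[0.1,0,-0.17],[0,0,0]],[[0.1,0,-0.17],[0,0,0]],[[0.1,0,-0.17],[0,0,0]],[[0.1,0,-0.17],[0,0,0]],[[0.1,0,-0.17],[0,0,0]],[[0.1,0,-0.17],[0,0,0]],[[0.1,0,-0.17],[0,0,0]],[[0,0,0],[0,0,0]]]' 1
python3 - <<'E'
from h import *
s=env.observe();print(s["q"])
d=env.get_image("top");crop(d,"t7",100,100,400,300,2)
E
```

```text
time_s: 12.72
position: [0.4317, -0.0469, 0.2259]
tool_rot: [[0.498, -0.107, 0.861], [-0.051, -0.994, -0.094], [0.866, 0.003, -0.5]]
ft_force: [-0.5, -1.0, 0.4]
grip_width: 0.0852
[-42.488   -4.723  134.415   96.7784  31.0574 -28.232 ]
```

View pics/t7.png

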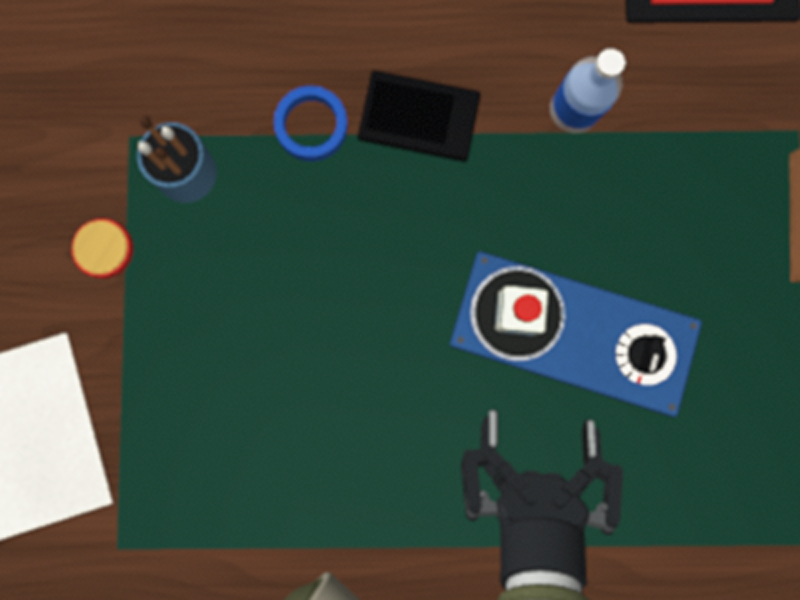

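```bash
cat >> h.py <<'E'
KN=np.array([.474,-.209,.054])
def Rdown(xang):
    a=np.radians(xang);x=np.array([np.cos(a),np.sin(a),0]);z=-U;return np.c_[x,np.cross(z,x),z]
E
python3 - <<'E'
from h import *
rows(np.array([.45,-.2,.22]),Rdown(-6),8)
E
```

```text
deg/row 7.490176272871717 mm/row 19.278576868065496
[[[0.016,0.188,0.041],[0.0,-0.083,-0.0]],[[0.02,0.188,0.038],[0.0,-0.083,-0.0]],[[0.026,0.187,0.035],[0.0,-0.083,-0.0]],[[0.03,0.188,0.031],[0.0,-0.083,-0.0]],[[0.034,0.188,0.028],[0.0,-0.083,-0.0]],[[0.037,0.188,0.022],[0.0,-0.083,-0.0]],[[0.039,0.188,0.018],[0.0,-0.083,-0.0]],[[0.042,0.188,0.012],[0.0,-0.083,-0.0]]]
end err [-0.0206 -0.0382  0.0453] 0.22504194727063973
```

```bash
python3 -m pendant '[[[0.016,0.188,0.041],[0,-0.083,0]],[[0.02,0.188,0.038],[0,-0.083,0]],[[0.026,0.187,0.035],[0,-0.083,0]],[[0.03,0.188,0.031],[0,-0.083,0]],[[0.034,0.188,0.028],[0,-0.083,0]],[[0.037,0.188,0.022],[0,-0.083,0]],[[0.039,0.188,0.018],[0,-0.083,0]],[[0.042,0.188,0.012],[0,-0.083,0]],[[0,0,0],[0,0,0]]]'
python3 - <<'E'
from h import *
s=env.observe();print(s["q"])
E
```

```text
time_s: 13.9
position: [0.4572, -0.1728, 0.2191]
tool_rot: [[0.988, -0.074, 0.135], [-0.077, -0.997, 0.011], [0.134, -0.022, -0.991]]
ft_force: [-0.1, -0.1, -0.1]
grip_width: 0.0855
[-37.639   12.3174  88.3196   5.4622  73.6721  55.4378]
```

```bash
python3 -m pendant '[[[0,0,0],[0,-0.08,0]],[[0,0,0],[0,0,-0.11]],[[0,0,0],[0,0,-0.11]],[[0,0,0],[0,0,-0.11]],[[0,0,0],[0,0,-0.11]],[[0,0,0],[0,0,-0.11]],[[0,0,0],[0,0,-0.11]],[[0,0,0],[0,0,-0.11]],[[0,0,0],[0,0,-0.11]],[[0,0,0],[0,0,-0.11]],[[0,0,0],[0,0,-0.11]],[[0,0,0],[0,0,-0.11]],[[0,0,0],[0,0,-0.11]],[[0,0,0],[0,0,-0.11]],[[0,0,0],[0,0,-0.11]],[[0,0,0],[0,0,-0.11]],[[0,0,0],[0,0,-0.11]],[[0,0,0],[0,0,-0.11]],[[0,0,0],[0,0,0]]]'
python3 - <<'E'
from h import *
s=env.observe();print(s["q"])
rows(KN+U*.11,Rdown(162.1),5)
d=env.get_image("wrist");crop(d,"w8",0,0,560,420,1)
d=env.get_image("top");crop(d,"t8",300,200,160,120,5)
E
```

```text
time_s: 16.27
position: [0.4552, -0.1716, 0.2201]
tool_rot: [[-0.961, 0.278, 0.012], [0.278, 0.96, 0.02], [-0.006, 0.022, -1.0]]
ft_force: [0.2, 0.7, 0.6]
grip_width: 0.0857
[ -35.3811   15.1576   83.7776    1.32     81.1701 -109.4552]
deg/row 0.4402656608308911 mm/row 13.993244276615451
[[[-0.056,-0.064,0.111],[0.003,0.001,0.004]],[[-0.057,-0.063,0.111],[0.003,0.001,0.004]],[[-0.057,-0.062,0.112],[0.003,0.001,0.004]],[[-0.058,-0.062,0.111],[0.003,0.001,0.004]],[[-0.059,-0.06,0.112],[0.003,0.001,0.004]]]
end err [ 0.0176 -0.0155  0.0272] 0.16093481760266895
```

View pics/w8.png

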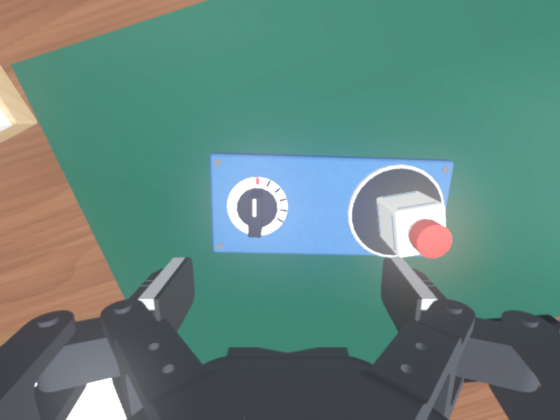

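```bash
python3 - <<'E'
from h import *
d=env.get_image("wrist");crop(d,"w9",205,150,120,110,6)
im=d["image"][165:255,215:300].astype(int)
m=(im.min(2)>150).astype(np.uint8)
c=np.vstack(cv2.findContours(m,0,1)[0]);hl=cv2.convexHull(c);e=cv2.fitEllipse(hl);print(e)
for z in(.022,.025): print(ray(d,e[0][0]+215,e[0][1]+165,z))
for z in (.054,.067):print("pred knob px",proj(d,[KN[0],KN[1],z]))
print(ray(d,254,199,.067),ray(d,254,217,.067))
E
```

```text
((1.1296157836914062, 41.19728088378906), (82.34353637695312, 146.64134216308594), 89.69355773925781)
[ 0.4593 -0.255   0.022 ]
[ 0.4588 -0.2542  0.025 ]
pred knob px [255.6624 214.7154]
pred knob px [254.702  218.2905]
[ 0.4544 -0.2034  0.067 ] [ 0.4725 -0.2093  0.067 ]
```

View pics/w9.png

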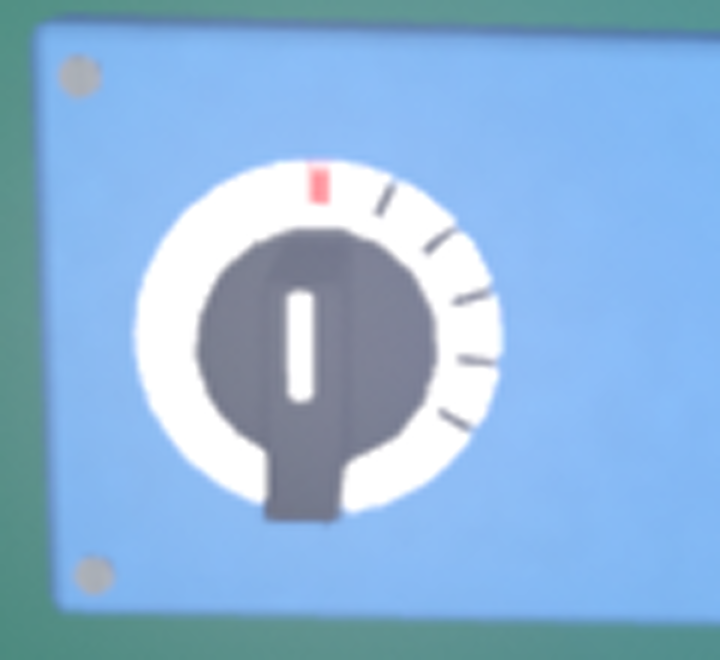

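The knob axis from this view agrees with my estimate: the pointer's inner end is at (0.4725,-0.2093). I'll descend in two steps.

```bash
python3 -m pendant '[[[-0.056,-0.064,0.111],[0.003,0.001,0.004]],[[-0.057,-0.063,0.111],[0.003,0.001,0.004]],[[-0.057,-0.062,0.112],[0.003,0.001,0.004]],[[-0.058,-0.062,0.111],[0.003,0.001,0.004]],[[-0.059,-0.06,0.112],[0.003,0.001,0.004]],[[0,0,0],[0,0,0]],[[0,0,0],[0,0,0]]]' 1 60
python3 - <<'E'
from h import *
s=env.observe();print(s["q"])
rows(KN+U*.002,Rdown(162.1),7)
d=env.get_image("wrist");crop(d,"w10",100,100,400,300,2)
E
```

```text
time_s: 17.3
position: [0.4742, -0.2105, 0.1655]
tool_rot: [[-0.951, 0.309, -0.002], [0.309, 0.951, -0.004], [0.001, -0.005, -1.0]]
ft_force: [-0.1, 0.2, -0.5]
grip_width: 0.0851
[ -36.8765   21.2691   84.2041   -0.2838   74.4885 -108.8249]
deg/row 0.04090713679353171 mm/row 15.639073067780044
[[[0.001,0.003,0.156],[-0.0,-0.0,-0.0]],[[0.001,0.002,0.157],[-0.0,-0.0,-0.0]],[[0.0,0.003,0.156],[-0.0,-0.0,-0.0]],[[0.001,0.003,0.156],[-0.0,-0.0,-0.0]],[[0.001,0.002,0.157],[-0.0,-0.0,-0.0]],[[0.001,0.003,0.156],[-0.0,-0.0,-0.0]],[[0.0,0.003,0.157],[-0.0,-0.0,-0.0]]]
end err [ 0.049   0.0322 -0.0438] 0.2863499575547219
```

View pics/w10.png

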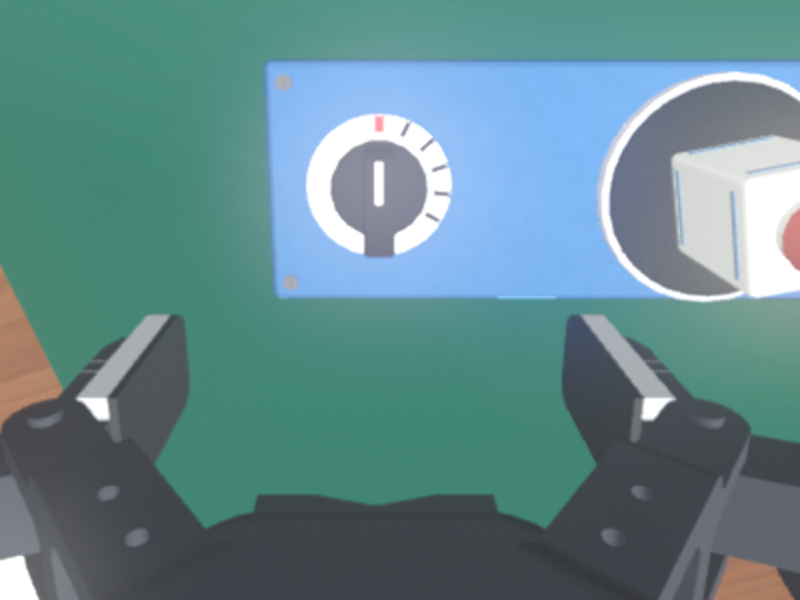

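The bar is aligned between the pads, at column 379 against a finger midpoint of about 375. Descending.

```bash
python3 -m pendant '[[[0.001,0.003,0.156],[0,0,0]],[[0.001,0.002,0.156],[0,0,0]],[[0.001,0.003,0.156],[0,0,0]],[[0.001,0.002,0.156],[0,0,0]],[[0,0.003,0.156],[0,0,0]],[[0.001,0.002,0.156],[0,0,0]],[[0.001,0.003,0.156],[0,0,0]],[[0,0,0],[0,0,0]],[[0,0,0],[0,0,0]]]' 1
python3 -m pendant '[[[0,0,0],[0,0,0]],[[0,0,0],[0,0,0]],[[0,0,0],[0,0,0]],[[0,0,0],[0,0,0]],[[0,0,0],[0,0,0]],[[0,0,0],[0,0,0]],[[0,0,0],[0,0,0]],[[0,0,0],[0,0,0]]]' -1 60
python3 - <<'E'
from h import *
s=env.observe();print(s["q"],s["wrist_torque"])
d=env.get_image("wrist");crop(d,"w11",0,0,560,420,1)
E
```

```text
time_s: 18.48
position: [0.4742, -0.2092, 0.0569]
tool_rot: [[-0.951, 0.309, -0.002], [0.309, 0.951, -0.005], [-0.0, -0.005, -1.0]]
ft_force: [0.3, 0.5, 0.5]
grip_width: 0.0853
time_s: 19.48
position: [0.4738, -0.209, 0.056]
tool_rot: [[-0.951, 0.309, -0.003], [0.309, 0.951, -0.004], [0.001, -0.005, -1.0]]
ft_force: [-0.5, -0.0, 0.4]
grip_width: 0.0004
[ -36.77     28.9513   92.695    -0.3259   58.334  -108.6199] [ 0.0198  0.0424 -0.0497]
```

View pics/w11.png

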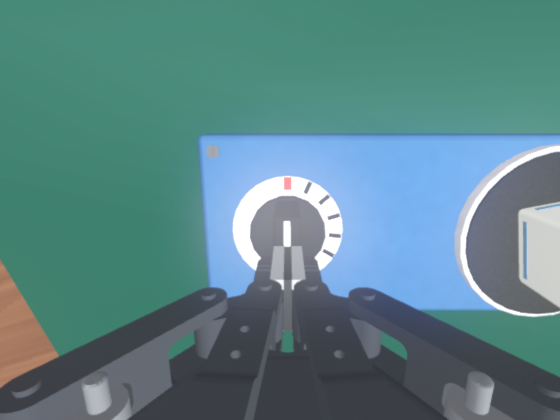

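The width reads 0.4 mm, so the fingers closed without the bar between them. I'll work out why before moving again.

```bash
python3 - <<'E'
from h import *
s=env.observe();d=env.get_image("wrist");P=s["position"];R=s["tool_rot"]
print("TCP",proj(d,P),"tip",proj(d,P+R[:,2]*.019), "cam in tool",R.T@(-d["R"].T@d["t"]-P))
K=KN
x=R[:,0]
for z in(.031,.054,.067):
    print(z,[proj(d,[K[0],K[1],z]+x*a) for a in(-.022,0,.022)])
for n in("scene","top"):
    d=env.get_image(n);u=proj(d,K).astype(int);crop(d,n+"12",u[0]-50,u[1]-45,100,80,7);print(u)
    print([proj(d,[K[0],K[1],.067]+x*a)-u+[50,45] for a in(-.022,0,.022)],proj(d,P)-u+[50,45],proj(d,P+R[:,2]*.019)-u+[50,45])
E
```

```text
TCP [287.0567 251.5736] tip [287.0696 239.0774] cam in tool [ 0.0656  0.     -0.1562]
0.031 [array([287.3609, 268.8273]), array([287.3898, 235.958 ]), array([287.4206, 201.0571])]
0.054 [array([287.1902, 286.9953]), array([287.2172, 250.4472]), array([287.246 , 211.3346])]
0.067 [array([287.0732, 299.4516]), array([287.098 , 260.4451]), array([287.1247, 218.4751])]
[125 178]
[array([45.0944, 49.0403]), array([48.9196, 41.9453]), array([52.6451, 35.0352])] [50.1379 45.278 ] [52.1675 51.0177]
[426 276]
[array([54.1258, 35.7445]), array([51.6681, 44.9507]), array([49.1964, 54.2093])] [50.3481 45.1465] [48.1348 45.3464]
```

View pics/scene12.png

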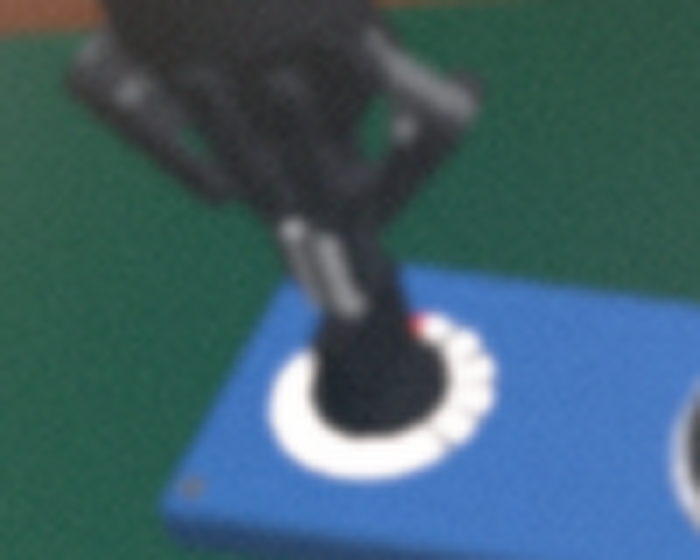

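View pics/top12.png

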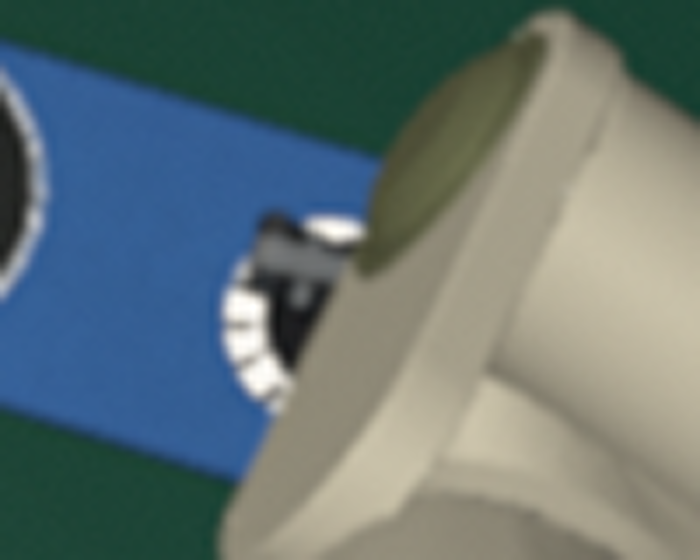

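```bash
python3 - <<'E'
from h import *
d=env.get_image("wrist");crop(d,"w13",225,170,120,180,5)
s=env.observe();P=s["position"];R=s["tool_rot"]
f=lambda p:((proj(d,p)-[225,170])*5).round()
for y in(-.007,0,.007):
  for x_ in(-.011,.011): print("pad tip",y,x_,f(P+R@[x_,y,.019]), "TCPlvl",f(P+R@[x_,y,0]))
E
python3 -c "
import cv2;i=cv2.imread('pics/w13.png');print(i.shape);cv2.imwrite('pics/w13b.png',cv2.resize(i[:600],None,fx=1,fy=1))"
```

```text
pad tip -0.007 -0.011 [252. 431.] TCPlvl [246. 502.]
pad tip -0.007 0.011 [251. 257.] TCPlvl [244. 311.]
pad tip 0 -0.011 [310. 431.] TCPlvl [310. 502.]
pad tip 0 0.011 [310. 257.] TCPlvl [310. 311.]
pad tip 0.007 -0.011 [368. 431.] TCPlvl [374. 502.]
pad tip 0.007 0.011 [370. 257.] TCPlvl [377. 311.]
(900, 600, 3)
```

View pics/w13b.png

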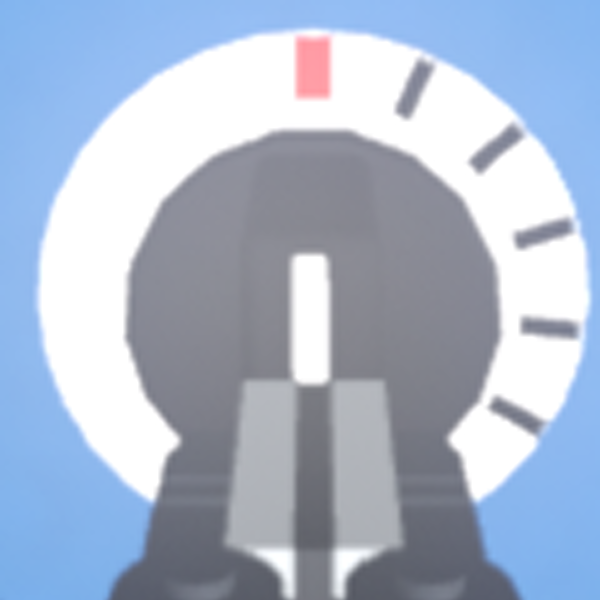

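A close look explains it. The pads closed just above the bar: the tips seen in both views are about 15–19 mm behind the reported TCP, not 19 mm ahead of it. The shallow bite on the bottle fits the same offset. The tips are therefore at about z 0.072, and the bar top is at 0.067. I'll open, go 26 mm lower and close again.

```bash
python3 -m pendant '[[[0,0,0],[0,0,0]],[[0,0,0],[0,0,0]],[[0,0,0],[0,0,0]],[[0,0,0],[0,0,0]],[[0,0,0],[0,0,0]],[[0,0,0],[0,0,0]],[[0,0,0],[0,0,0]]]' 0.6
python3 -m pendant '[[[0,0,0.065],[0,0,0]],[[0,0,0.065],[0,0,0]],[[0,0,0.065],[0,0,0]],[[0,0,0.065],[0,0,0]],[[0,0,0],[0,0,0]],[[0,0,0],[0,0,0]]]'
python3 -m pendant '[[[0,0,0],[0,0,0]],[[0,0,0],[0,0,0]],[[0,0,0],[0,0,0]],[[0,0,0],[0,0,0]],[[0,0,0],[0,0,0]],[[0,0,0],[0,0,0]],[[0,0,0],[0,0,0]],[[0,0,0],[0,0,0]]]' -1 60
python3 - <<'E'
from h import *
s=env.observe();print(s["q"],s["wrist_torque"],s["ft_force"])
d=env.get_image("wrist");crop(d,"w14",150,120,260,200,3)
d=env.get_image("scene");crop(d,"s14",75,120,150,110,5)
E
```

```text
time_s: 20.6
position: [0.4738, -0.209, 0.056]
tool_rot: [[-0.951, 0.309, -0.003], [0.309, 0.951, -0.004], [0.001, -0.005, -1.0]]
ft_force: [0.5, -0.7, 0.3]
grip_width: 0.0684
time_s: 21.35
position: [0.4738, -0.2092, 0.0301]
tool_rot: [[-0.951, 0.309, -0.002], [0.309, 0.951, -0.004], [0.001, -0.005, -1.0]]
ft_force: [0.2, 0.1, -0.7]
grip_width: 0.0686
time_s: 22.35
position: [0.4738, -0.2093, 0.0303]
tool_rot: [[-0.951, 0.309, -0.002], [0.309, 0.951, -0.005], [0.001, -0.005, -1.0]]
ft_force: [-2.2, -1.0, 5.5]
grip_width: 0.0127
[ -36.791    31.1769   94.1803   -0.3543   54.597  -108.6088] [-0.0205  0.3035  0.0004] [-2.1737 -0.9504  5.4635]
```

View pics/w14.png

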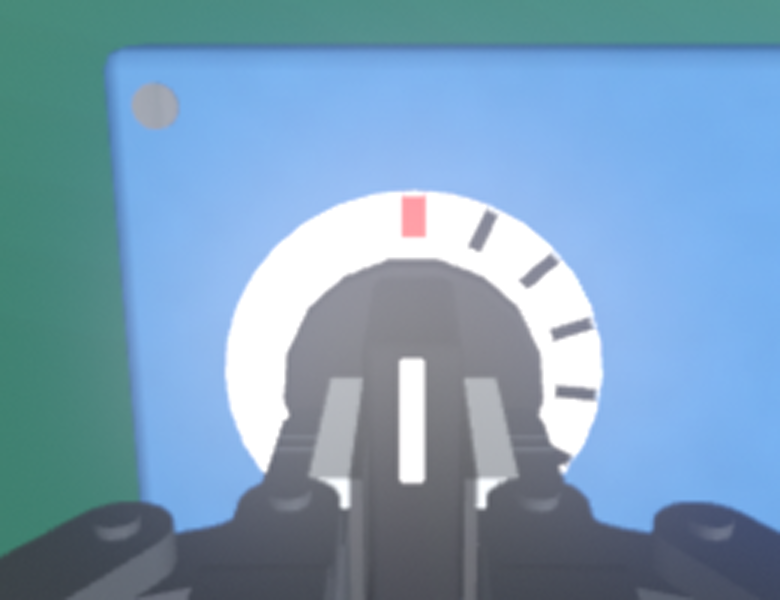

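View pics/s14.png

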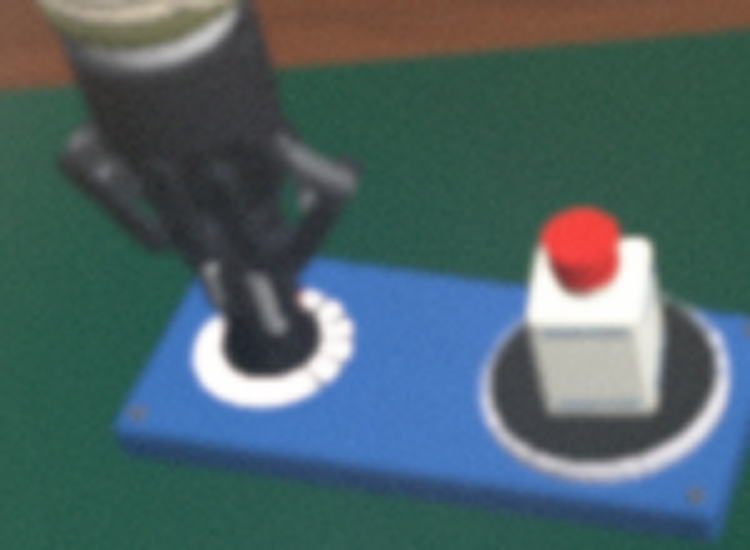

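The bar is now between the pads (width 12.7 mm) and the bottle is standing. I'll turn 24° to the first stop.

```bash
python3 -m pendant '[[[0,0,0],[0,0,0.033]],[[0,0,0],[0,0,0.033]],[[0,0,0],[0,0,0.033]],[[0,0,0],[0,0,0.033]],[[0,0,0],[0,0,0.034]],[[0,0,0],[0,0,0.033]],[[0,0,0],[0,0,0.034]],[[0,0,0],[0,0,0.034]],[[0,0,0],[0,0,0]],[[0,0,0],[0,0,0]],[[0,0,0],[0,0,0]]]'
python3 - <<'E'
from h import *
s=env.observe();print(s["q"],s["wrist_torque"],s["ft_force"]);x=s["tool_rot"][:,0];print("turned",162.1-np.degrees(np.arctan2(x[1],x[0])))
d=env.get_image("wrist");crop(d,"w15",150,120,260,200,3)
d=env.get_image("scene");crop(d,"s15",75,120,150,110,5)
E
```

```text
time_s: 23.82
position: [0.4736, -0.2096, 0.0303]
tool_rot: [[-0.743, 0.669, -0.003], [0.669, 0.743, -0.005], [-0.001, -0.006, -1.0]]
ft_force: [-3.8, -2.9, 5.1]
grip_width: 0.0128
[-36.8091  31.1811  94.1811  -0.3951  54.6002 -84.5788] [-0.3143  0.5619 -0.0095] [-3.8114 -2.8525  5.0918]
turned 24.101316322674137
```

View pics/w15.png

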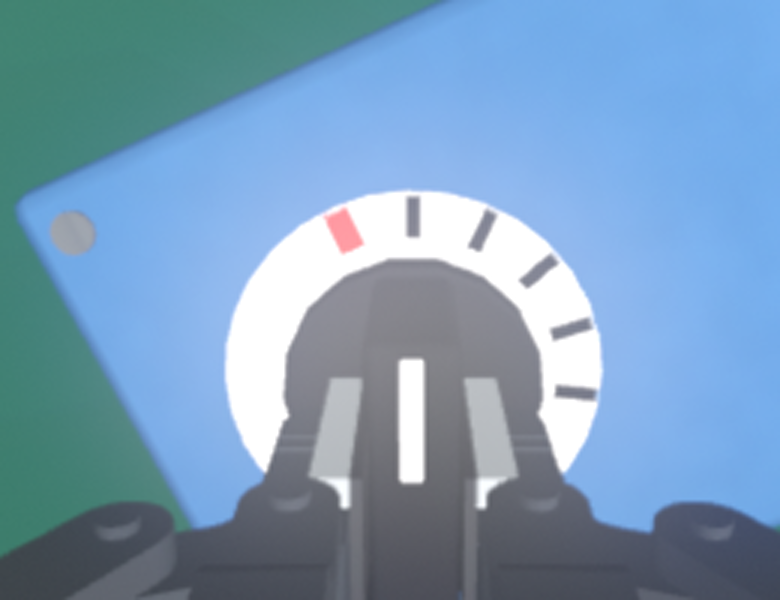

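View pics/s15.png

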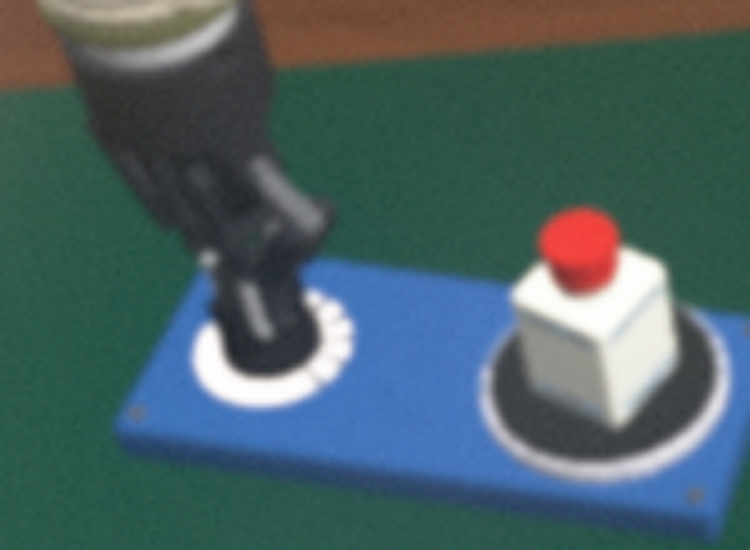

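The first stop is reached: the pointer is at the first black tick and the yaw torque is near zero. The bottle has turned with the disc and is still standing. On to the second stop, then the third.

```bash
python3 -m pendant '[[[0,0,0],[0,0,0.033]],[[0,0,0],[0,0,0.033]],[[0,0,0],[0,0,0.033]],[[0,0,0],[0,0,0.033]],[[0,0,0],[0,0,0.034]],[[0,0,0],[0,0,0.033]],[[0,0,0],[0,0,0.034]],[[0,0,0],[0,0,0.034]],[[0,0,0],[0,0,0]],[[0,0,0],[0,0,0]],[[0,0,0],[0,0,0]]]'
python3 - <<'E'
from h import *
s=env.observe();print(s["wrist_torque"],s["ft_force"]);x=s["tool_rot"][:,0];print("turned",162.1-np.degrees(np.arctan2(x[1],x[0])))
d=env.get_image("wrist");crop(d,"w16",150,120,260,200,3)
E
```

```text
time_s: 25.3
position: [0.4733, -0.2098, 0.0303]
tool_rot: [[-0.406, 0.914, -0.003], [0.914, 0.406, -0.005], [-0.003, -0.005, -1.0]]
ft_force: [-5.4, -4.0, 6.0]
grip_width: 0.0125
[-0.5125  0.8201 -0.    ] [-5.4399 -3.9906  6.0102]
turned 48.130175296800886
```

View pics/w16.png

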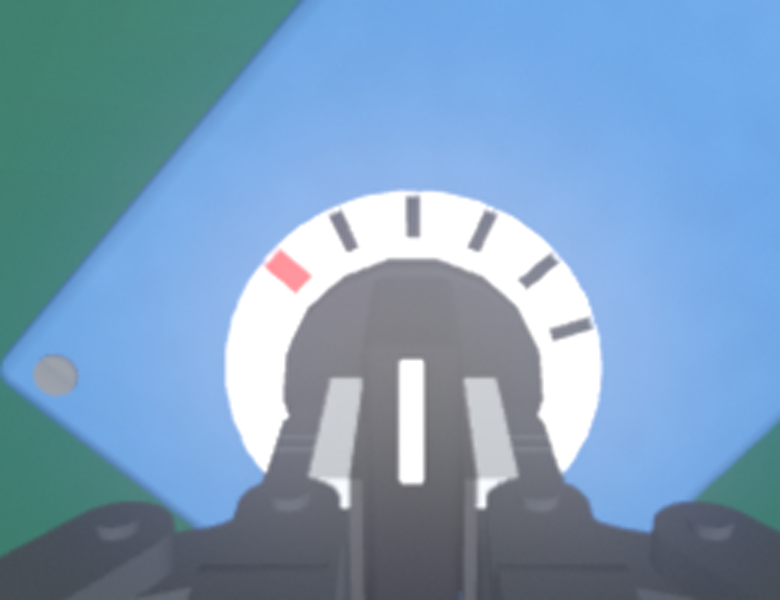

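The pointer is at the second tick. Now the third.

```bash
python3 -m pendant '[[[0,0,0],[0,0,0.033]],[[0,0,0],[0,0,0.033]],[[0,0,0],[0,0,0.033]],[[0,0,0],[0,0,0.033]],[[0,0,0],[0,0,0.033]],[[0,0,0],[0,0,0.033]],[[0,0,0],[0,0,0.034]],[[0,0,0],[0,0,0.034]],[[0,0,0],[0,0,0]],[[0,0,0],[0,0,0]],[[0,0,0],[0,0,0]],[[0,0,0],[0,0,0]],[[0,0,0],[0,0,0]],[[0,0,0],[0,0,0]]]'
python3 - <<'E'
from h import *
s=env.observe();print(s["wrist_torque"],s["ft_force"],s["q"]);x=s["tool_rot"][:,0];print("turned",162.1-np.degrees(np.arctan2(x[1],x[0])),np.linalg.norm(s["position"]-KN))
d=env.get_image("wrist");crop(d,"w17",150,120,260,200,3)
d=env.get_image("scene");crop(d,"s17",75,120,150,110,5);crop(d,"f17",0,0,560,420,1)
d=env.get_image("top");crop(d,"t17",0,0,560,420,1);print(proj(d,TT+U*.088),proj(d,TT))
E
```

```text
time_s: 27.1
position: [0.473, -0.2098, 0.0303]
tool_rot: [[-0.001, 1.0, -0.004], [1.0, 0.001, -0.005], [-0.005, -0.004, -1.0]]
ft_force: [-7.8, -4.4, 6.7]
grip_width: 0.0128
[-0.6551  1.139   0.0389] [-7.7597 -4.4346  6.7007] [-36.8445  31.1698  94.207   -0.4668  54.6383 -36.6066]
turned 72.06704098194261 0.02374675416904189
[364.3233 253.245 ] [358.437  255.7036]
```

View pics/w17.png

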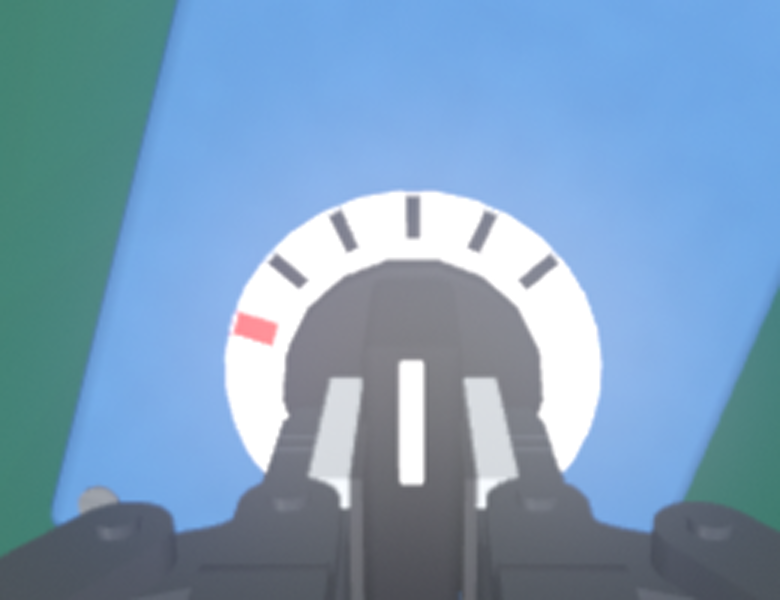

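View pics/s17.png

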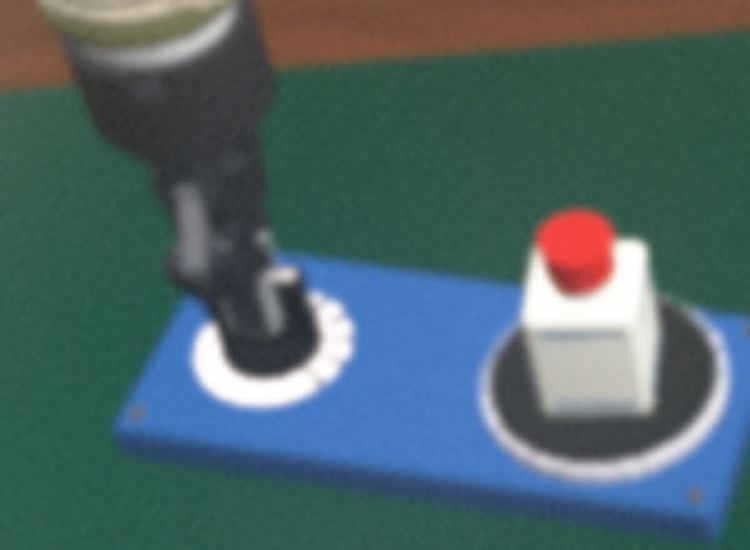

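View pics/t17.png

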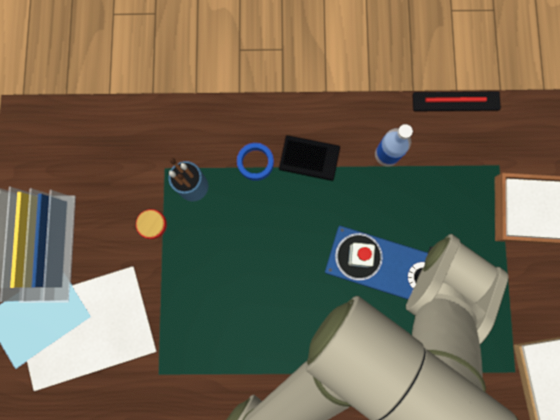

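The pointer is on the third tick, 72.1° from home. The cap is at (365,254), against (364,253) for dead centre. The bystanders are where they were in the first picture, and the arm is holding still. I'll hand in.

```bash
python3 -c "
from rig import env
print(env.close_job())"
```

```text
the job is handed in; nothing more can be done
None
```

I stood the bottle upright in the middle of the turntable and let go of it. Then I gripped the knob and turned it clockwise one stop at a time to the third stop, and handed in at about 27 s with the knob still held. No verdict is reported.

Last checks before handing in:
- **Knob:** it had turned 72.1° (1.258 rad), with the pointer on the third tick and almost no twisting torque (0.04 N m). I checked the pointer against the tick at each stop and never went past the third.
- **Grip:** the fingers were closed on the bar at 12.8 mm, set to 60 N, and the reported grasp point was 24 mm from the grip point. The contact force itself can't be read, only inferred from the width and the grip setting.
- **Bottle:** it was upright, with its cap within about 1 px (roughly 2 mm) of where it should be over the turntable's centre.
- **Other things on the desk:** they were at the same places in the top view as at the start.

Two things went wrong or disagreed:
- **First grip missed:** I closed on the knob at the stated height and the fingers shut on nothing (0.4 mm). I opened, went 26 mm lower and gripped properly; the knob did not move.
- **Fingertip position:** in the pictures the fingertips sit about 15–19 mm behind the reported tool point, not 19 mm ahead as stated. The bottle was therefore also held by less of its faces than I planned, but it did not slip.

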